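# Lift the strainer basket out of the pickle pot with the copper hook

## Task

Take the copper hook from its mug, dip it into the black pickle pot, catch the wire bail of the strainer basket (it has flopped to one side or the other) and lift the basket out with the bangle still in it. Set the basket down gently and upright on the blue draining tray, unhook it, and put the hook back in its mug, prong down. Pickle is acid: the gripper itself must touch neither pot, basket nor bangle; do not tip or shift the pot or the mug, and leave the other things on the bench alone.

Things in the scene. Friction and masses are not known exactly. Their poses are not given: they have to be found in the camera images.
- pot: the pickle pot: a black, round, open stoneware pot standing on the bench, loose, 1.3 kg, 80 mm tall; outer diameter 136 mm at the foot and 158 mm at the rim, walls 5 mm, inner floor 6 mm above its origin. Dry. Origin: centre of its underside; z up.
- basket: white perforated plastic strainer basket standing loose in the pot, 0.3 to 0.6 kg with its bail, round, 36 mm tall, 82 mm in diameter at the foot, 90 mm at the rim. Origin: centre of its underside; z up. A free-swinging copper wire bail hangs on two pegs at its rim (see basket_hinge); hung from the upright bail, the basket hangs level.
- basket_hinge (a point): middle of the bail's hinge line, which is the basket's y axis, 33 mm above its origin. The bail (4 mm wire arch) is 94 mm wide there and 52 mm high. It lies flopped to the basket's +x or -x side, on its stop 0.95 rad from upright: crown centre 42 mm to that side, 30 mm above this point, below the pot's rim. Which side is not told and varies: look, or feel for it with the hook.
- bangle: round brass bangle of 6 mm wire lying in the basket, 68 mm outer and 56 mm inner diameter, 45 g. Origin: centre of its underside.
- hook: the pickle hook, 70 g: square wooden handle (14 x 14 mm, from 105 to 180 mm above the origin along own z), copper shank (5 mm wire) below it, bent at the foot into a prong towards own +x that rises a little: wire centre from (4, 0, 0) to the tip (21, 0, 7) mm. Origin: foot of the shank. Starts standing in the mug, prong down, leaning 0.38 rad, its handle over the mug's -x rim.
- hook_tip (a point): the tip of the prong, at (21, 0, 7) mm in the hook's frame
- hook_grip (a point): a point on the handle's axis, 150 mm above the hook's origin (30 mm from the handle's end)
- mug: white stoneware mug with an ear at its own +y, loose, 0.6 kg, 95 mm tall, outer diameter 68 mm at the foot and 72 mm at the rim, walls 4 mm, inner floor 6 mm above its origin. Origin: centre of its underside; z up.
- tray: blue plastic draining tray fixed to the bench, 190 mm (own x) by 150 mm (own y), rim 15 mm high, walls 4 mm, inner floor 4 mm above its origin. Origin: centre of its underside.
- charcoal_a: black charcoal soldering block, 130 x 65 x 30 mm, lying; origin at the centre of its underside. Bystander, leave alone.
- charcoal_b: a second, equal charcoal block. Bystander.
- flux_jar: white jar with a blue lid, 56 mm in diameter, 60 mm tall; origin at the centre of its underside. Bystander.
- salt_jar: clear jar with a red lid, 60 mm in diameter, 55 mm tall; origin at the centre of its underside. Bystander.
- tweezers: steel cross-lock tweezers with dark wooden pads, 160 x 22 x 8 mm, lying along their own x axis; origin at the middle. Bystander.
- flux_brush: flat bench brush with a red handle, 170 mm long, lying along its own x axis. Bystander.
Things that resemble listed ones, but are neither listed nor needed, are in the scene too. Leave any purple or turquoise look-alike of the basket alone. What is shaped like the pot but green is not meant.

How it is judged:
By the outcome, as a careful person would: the job done as asked, in the order asked, and still so for the second after the job is handed in, with the robot touching nothing.
It also fails if it takes over 72 s, if anything falls off the work surface, if the arm or the gripper's body presses on something with over 40 N, if the wrist force passes 120 N, or if a joint passes its speed limit or range.

## Robot

A 6-joint arm with a two-finger parallel gripper is mounted at the origin on the work surface. World frame = base frame: x ahead of the robot, y to its left, z up, the work surface at z = 0. Lengths are in m, angles in rad, forces in N, time in s.
With the tool pointing down it reaches from about 0.225 to 0.725 m from the base axis. Payload 3.1 kg.
Tool frame: the origin (TCP) lies midway between the tips of the shut fingers; the grasp point (between the pads) lies 19 mm behind it; z points along the fingers, y is the line along which they close (so a half turn about z gives the same grasp; the last joint's range is limited). The gripper opens to 85 mm and grips with 20 to 120 N. Pads are 22 mm wide; open, the fingers measure 114 mm over their backs; the gripper's body (76 mm by 85 mm) begins 54 mm behind the grasp point. The pads swing forward as they close: fully open they stand 13 mm farther back than shut.
Start: joints at [1.141, 0.048, 0.099, 1.622, 0, 1.443], TCP at [0.156, 0.501, 0.231] pointing down, gripper open.
Joint ranges: [-2.91, 2.91], [-0.99, 1.94], [-1.21, 1.42], [-2.12, 2.29], [-1.49, 1.47], [-3.14, 3.14]. Speed limits (rad/s): [2.79, 2.79, 3.14, 3.14, 3.14, 3.14].

## Interface

Orientations are given as a rotation vector (axis times angle).
In Python, from workcell import * gives the robot as it stands.
- The arm moves only by the tool jog_arm, never from a script. Its argument "motion" is a list of rows, each a list of 3 entries, a list of its own where there are three numbers: the shift along the tool's x, y, z in mm, then the turn, a rotation vector about the tool's x, y, z in degrees, then the gripper command: -1 is fully open, 1 is shut, values between are in proportion. In form: [[[tx, ty, tz], [wx, wy, wz], gripper], ...]. A call has exactly 10 rows; each row is the pose to reach, as a shift and turn from the pose commanded when the call began, along the tool's axes at that moment; what a row does not reach only later rows make up. A row lasts 1/10 s, in which the tool goes at most 50 mm and 8.59 degrees, less where a joint would pass 70% of its speed; a pose out of reach is approached as far as the arm can. A call with a gripper value outside its range is refused whole. The fingers move at their own pace and stop on an object; "grip_force" is the grip in N (left out, the last holds). Time passes only in rows, so rows that repeat a pose let the fingers close, or fill a call up. It gives the time, the measured TCP pose, the force, the opening and the grip force at its end, in the units of the state.
- sense(): the state, without advancing time (a new reading comes with each control period).
- grab_frame(name): name is "scene" or "top" or "wrist"; returns the picture (420x560x3 uint8, red, green, blue); there is no depth.
- camera_model(name): a dict with "intrinsics" (3x3 intrinsics, pixels), "rvec" (rotation vector, rad) and "tvec" (3), from world to camera coordinates, as OpenCV has them. Camera axes: x right, y down, z forward; pixel columns grow to the right and rows downward; lengths in m; the calibration is good to about 2 mm. A picture is of the moment at which its call begins: read the wrist's pose just before it. camera_model takes no time and is no camera call; for the wrist camera it gives the pose at the moment of the call.
- sign_off(): hands the job in; it is judged then, once.
Trained networks look in the newest picture that a camera, given by its name, has taken for a name from the list of things; names that differ only in an ending like _2 or _b are one class to them, and where a whole thing is asked for, a point or a joint stands for the part that bears it (a point fixed in the world has none). Each returns a list of dicts, best first, with "confidence" (0 to 1); they miss things now and then, are a little off and sometimes report something else, mostly with a low value. They report only what shows in the picture. A call takes as long as a camera call. They do not tell look-alikes from the thing itself.
- search_frame(camera, target): "box" ([centre column, centre row, width, height] in pixels, round what is visible of it).
- regions_of(camera, target): "region" (420x560 bool, what is visible of it) and "box" ([centre column, centre row, width, height] in pixels, round what is visible of it).
- spot_point(camera, target): "centre" ([column, row] in pixels: a listed point, or the origin of a listed thing).
The state is a dict: "clock": time; "joints": joint angles; "joint_velocities": joint speeds; "effort": joint torques, N m; "ee_pos": TCP position; "tcp_rot": TCP orientation; "force": force on the tool from outside, world axes, zero at the start; "moment": the same for the moment, N m; "gripper_width": opening from 0.0 (shut) to 1.0 (fully open); "grasp_force": force on a finger pad.
Only numpy, scipy, OpenCV 4.12 (cv2) and the standard library are available. Lean on these libraries where they do the work, as an engineer would, in place of code of your own. Each camera call takes 0.05 s, during which the arm holds its last target. There are 200 camera calls.

## Working session

There is one attempt and no reset: what is moved stays moved. The work goes in short steps, Python scripts to look and compute and a tool call to move; the robot and the scene stay as the last step left them, time stands still between calls to the robot, and variables do not carry over. Pictures are saved under pics/ and viewed, at most 10 in all, crops included, and the job is handed in when it is done.

Besides the shell and the picture viewer there is one more tool, called after "Emit:" by a JSON object that holds its "fn" and its "kwargs". jog_arm: Moves the arm, as the interface text tells. Its arguments: {"type":"object","properties":{"motion":{"type":"array"},"grip_force":{"type":"number"}},"required":["motion"]}

```bash
ls; mkdir -p pics
python3 - <<'E'
from workcell import *
import cv2,numpy as np
s=sense(); print({k:np.round(v,3).tolist() for k,v in s.items()})
for c in ("scene","top"):
    im=grab_frame(c); cv2.imwrite(f"pics/{c}0.png",cv2.cvtColor(im,cv2.COLOR_RGB2BGR))
    m=camera_model(c); R=cv2.Rodrigues(np.array(m["rvec"]))[0]; print(c,np.round(m["intrinsics"],1).tolist(),(-R.T@np.array(m["tvec"]).ravel()).round(3))
    for t in ("pot","basket","basket_hinge","hook","hook_grip","mug","tray","bangle"):
        print(c,t,[(np.round(d["centre"],1).tolist(),round(d["confidence"],2)) for d in spot_point(c,t)])
E
```

```text
pics
{'clock': 0.0, 'joints': [1.141, 0.049, 0.098, 1.622, -0.0, 1.443], 'joint_velocities': [0.001, -0.001, -0.001, -0.002, 0.0, 0.0], 'effort': [-0.0, -33.879, 32.001, 0.02, -0.0, -0.0], 'ee_pos': [0.156, 0.501, 0.23], 'tcp_rot': [-0.472, -3.105, 0.004], 'force': [0.565, -0.551, 0.463], 'moment': [0.013, 0.019, -0.026], 'grasp_force': 0.0, 'gripper_width': 0.998}
scene [[413.2, 0.0, 275.6], [0.0, 413.2, 210.9], [0.0, 0.0, 1.0]] [ 1.027 -0.499  0.727]
scene pot [([284.9, 254.3], 0.85), ([272.1, 176.8], 0.64), ([282.1, 242.4], 0.45), ([284.3, 248.2], 0.17)]
scene basket [([201.1, 231.9], 0.8), ([229.8, 368.8], 0.79), ([281.8, 251.7], 0.6)]
scene basket_hinge [([199.3, 222.5], 0.94), ([228.3, 355.2], 0.91), ([281.7, 245.0], 0.83), ([282.2, 250.1], 0.48)]
scene hook []
scene hook_grip [([138.7, 245.9], 0.66)]
scene mug [([166.1, 302.3], 0.88)]
scene tray [([352.2, 198.2], 0.58)]
scene bangle [([284.1, 248.8], 0.45)]
top [[400.8, 0.0, 279.0], [0.0, 400.8, 213.7], [0.0, 0.0, 1.0]] [ 0.38  -0.008  1.262]
top pot [([280.2, 202.1], 0.87), ([211.8, 292.6], 0.65)]
top basket [([308.9, 271.7], 0.72), ([359.5, 154.8], 0.64), ([275.7, 204.0], 0.58)]
top basket_hinge [([361.2, 153.6], 0.77), ([306.6, 269.1], 0.59), ([362.4, 215.8], 0.15)]
top hook [([367.0, 223.2], 0.43)]
top hook_grip [([379.4, 237.5], 0.63)]
top mug [([363.7, 222.3], 0.89)]
top tray [([188.5, 209.3], 0.68)]
top bangle [([272.6, 204.5], 0.53)]
```

View pics/scene0.png

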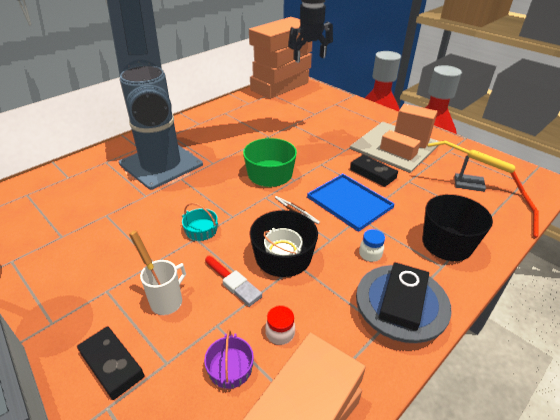

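View pics/top0.png

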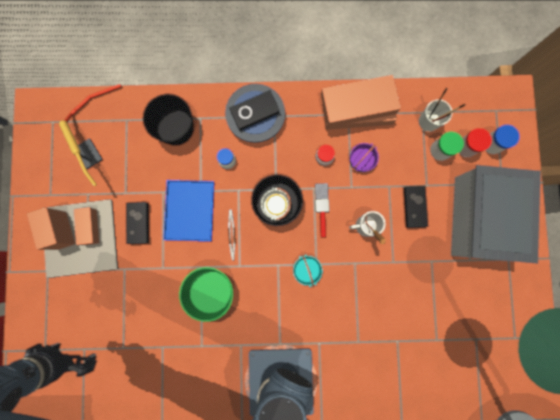

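The scene view shows the black pot with the white basket at (284,243), the mug with the leaning hook at (163,285), and the tray at (350,201). In the top view they are at (277,200), (372,224) and (189,210).

```bash
cat > h.py <<'E'
from workcell import *
import cv2,numpy as np
from scipy.spatial.transform import Rotation as Ro
def cam(c):
    m=camera_model(c); return np.array(m["intrinsics"]),cv2.Rodrigues(np.array(m["rvec"],float))[0],np.array(m["tvec"],float).ravel()
def at_z(c,px,z,m=None):
    K,R,t=m or cam(c); d=R.T@np.linalg.solve(K,[px[0],px[1],1]); o=-R.T@t
    return o+d*(z-o[2])/d[2]
def tri(pa,pb,ca="scene",cb="top",ma=None,mb=None):
    ma=ma or cam(ca); mb=mb or cam(cb)
    P=[m[0]@np.c_[m[1],m[2]] for m in (ma,mb)]
    X=cv2.triangulatePoints(P[0],P[1],np.array(pa,float).reshape(2,1),np.array(pb,float).reshape(2,1)); return (X[:3]/X[3]).ravel()
def proj(c,X,m=None):
    K,R,t=m or cam(c); X=np.atleast_2d(X); return cv2.projectPoints(X.astype(float),R,t,K,None)[0].reshape(-1,2)
def save(im,name): cv2.imwrite("pics/"+name,cv2.cvtColor(im,cv2.COLOR_RGB2BGR))
E
python3 - <<'E'
from h import *
a=grab_frame("scene");b=grab_frame("top")
crop=lambda im,x,y,w,h,f:cv2.resize(im[y:y+h,x:x+w],None,fx=f,fy=f,interpolation=cv2.INTER_CUBIC)
A=np.hstack([crop(a,235,195,100,75,4),crop(a,115,220,100,75,4)])
B=np.hstack([crop(b,240,165,80,60,5),crop(b,335,190,80,60,5)])
save(np.vstack([A,B]),"mos1.png")
for c in("scene","top"):
  for t in("pot","mug","tray","basket","hook"):
    for d in regions_of(c,t)[:3]:
        ys,xs=np.nonzero(d["region"]); (p,sz,an)=cv2.minAreaRect(np.c_[xs,ys].astype(np.float32))
        print(c,t,round(d["confidence"],2),np.round(d["box"],1),np.round(p,1),np.round(sz,1),round(an,1))
print("grip",tri((138.7,245.9),(379.4,237.5)))
print("mug",at_z("top",(363.7,222.3),0),at_z("scene",(166.1,302.3),0))
print("pot",at_z("top",(280.2,202.1),0),at_z("scene",(284.9,254.3),0))
print("bask",at_z("top",(275.7,204),0.006),at_z("scene",(281.8,251.7),.006))
print("tray",at_z("top",(188.5,209.3),0),at_z("scene",(352.2,198.2),0))
E
```

```text
scene pot 0.84 [285.1 242.8  69.1  68. ] [283.5 243. ] [66. 67.] 90.0
scene pot 0.66 [272.7 163.   55.6  51.2] [269.5 161.5] [49. 53.] 90.0
scene mug 0.85 [162.3 286.2  52.6  58.8] [160.7 286.7] [44.5 54.9] 8.1
scene mug 0.28 [280.1 242.1  34.8  29.5] [282.5 241.5] [27. 37.] 90.0
scene tray 0.76 [352.1 201.2  86.8  58.1] [349.8 199.7] [78.8 44.7] 33.7
scene tray 0.49 [233.1 279.1  54.   49.2] [231.8 279.7] [67.4 19.9] 37.9
scene tray 0.42 [143.5 257.9  29.6  52.6] [145.3 257.1] [58.6  8.5] 62.2
scene basket 0.94 [282.5 242.1  35.3  28.8] [282.5 240.5] [27. 37.] 90.0
scene basket 0.59 [201.5 224.9  39.2  35.1] [199.5 223.5] [33. 35.] 90.0
scene basket 0.59 [230.9 358.   50.2  54. ] [229.3 360.8] [48.1 50.2] 45.0
scene hook 0.81 [142.8 254.3  23.5  51.4] [144.3 254.1] [53.2  9.4] 63.4
top pot 0.85 [280.1 201.1  53.2  49.3] [276.5 200. ] [50. 51.] 90.0
top pot 0.8 [205.8 295.3  51.8  52.4] [205.5 294. ] [54. 51.] 90.0
top mug 0.72 [368.1 221.9  40.   24.3] [367.4 224.5] [22.8 34.9] 68.2
top tray 0.58 [188.9 210.6  53.   64.1] [188.9 210.1] [50.1 60.7] 3.1
top tray 0.28 [227.1 159.1  18.9  19.9] [226.5 158. ] [18. 17.] 90.0
top basket 0.78 [277.3 206.2  27.8  30.6] [276.8 201.8] [27.6 25.5] 45.0
top basket 0.78 [309.6 271.1  30.5  25.6] [307.7 270.3] [27.8 28.6] 11.3
top basket 0.72 [365.9 155.6  29.6  32.8] [364.5 157. ] [28. 27.] 90.0
top hook 0.54 [378.1 233.8  13.9  19.6] [377.1 233.6] [23.3  7.2] 56.3
grip [ 0.4221326  -0.28650087  0.14195941]
mug [ 0.4774686  -0.27306705  0.        ] [ 0.46770057 -0.28217498  0.        ]
pot [ 0.54828338 -0.01128017  0.        ] [0.54536877 0.00293629 0.        ]
bask [0.5417908  0.00309103 0.006     ] [ 5.38035257e-01 -4.59428414e-04  6.00000000e-03]
tray [0.53251366 0.27992513 0.        ] [0.52379111 0.29417946 0.        ]
```

View pics/mos1.png

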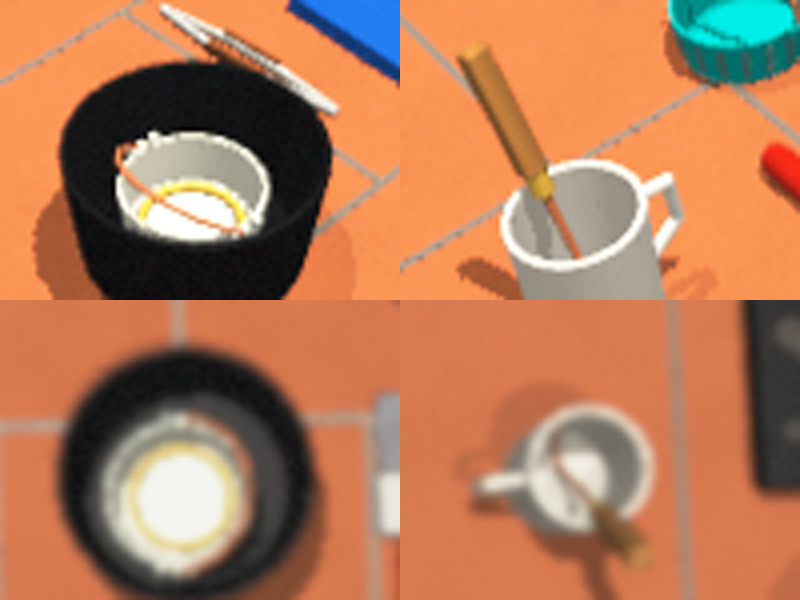

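The top crop shows the copper bail as an arc at the basket's right, on the -y side, and the pegs at the top and bottom, so the hinge lies along about world x. The hook leans over the mug's -x rim. Next I look closer with the wrist camera.

```bash
cat >> h.py <<'E'
def delta(p,R,p0=None,R0=None):
    s=sense(); p0=np.array(s["ee_pos"]) if p0 is None else np.array(p0); R0=Ro.from_rotvec(s["tcp_rot"]) if R0 is None else R0
    return (1000*R0.inv().apply(np.array(p)-p0)).round(1).tolist(), np.degrees((R0.inv()*R).as_rotvec()).round(2).tolist()
def down(yaw,tilt=0): # yaw 0: tool y=world y, tool x=-world x
    return Ro.from_euler("z",yaw)*Ro.from_euler("y",np.pi-tilt)
E
python3 - <<'E'
from h import *
s=sense();R0=Ro.from_rotvec(s["tcp_rot"]);K,R,t=cam("wrist")
print("cam in tool",R0.inv().apply(-R.T@t-s["ee_pos"]),"fwd in tool",R0.inv().apply(R.T[:,2]),"right",R0.inv().apply(R.T[:,0]),K[0])
print(R0.as_matrix().round(3), down(-0.302).as_matrix().round(3))
print(delta([0.46,0.0,0.30],down(0)))
E
```

```text
cam in tool [ 0.06668005 -0.00017572 -0.14221407] fwd in tool [-0.26842315  0.00126683  0.96330027] right [ 2.12817696e-04  9.99999189e-01 -1.25578720e-03] [313.72241709   0.         280.02693536]
[[-0.955  0.297 -0.   ]
 [ 0.297  0.955  0.   ]
 [ 0.    -0.    -1.   ]] [[-0.955  0.297  0.   ]
 [ 0.297  0.955 -0.   ]
 [-0.     0.    -1.   ]]
([-439.2, -388.3, -68.7], [0.0, -0.0, -17.29])
```

Run:
```python
from h import *
print(delta([0.51,0.0,0.25],down(0)))
```

```text
([-486.9, -373.4, -18.7], [0.0, -0.0, -17.29])
```

Emit:
{"fn": "jog_arm", "kwargs": {"motion": [[[-487, -373, -19], [0, 0, -17.3], -1], [[-487, -373, -19], [0, 0, -17.3], -1], [[-487, -373, -19], [0, 0, -17.3], -1], [[-487, -373, -19], [0, 0, -17.3], -1], [[-487, -373, -19], [0, 0, -17.3], -1], [[-487, -373, -19], [0, 0, -17.3], -1], [[-487, -373, -19], [0, 0, -17.3], -1], [[-487, -373, -19], [0, 0, -17.3], -1], [[-487, -373, -19], [0, 0, -17.3], -1], [[-487, -373, -19], [0, 0, -17.3], -1]]}}

```text
clock: 2.5
ee_pos: [0.4405, 0.0985, 0.2469]
tcp_rot: [0.0, 3.14, 0.001]
force: [-0.5, 1.1, 0.4]
gripper_width: 0.999
grasp_force: 0.0
```

Emit:
{"fn": "jog_arm", "kwargs": {"motion": [[[-35, -50, 0], [0, 0, 0], -1], [[-70, -98, 0], [0, 0, 0], -1], [[-70, -98, 0], [0, 0, 0], -1], [[-70, -98, 0], [0, 0, 0], -1], [[-70, -98, 0], [0, 0, 0], -1], [[-70, -98, 0], [0, 0, 0], -1], [[-70, -98, 0], [0, 0, 0], -1], [[-70, -98, 0], [0, 0, 0], -1], [[-70, -98, 0], [0, 0, 0], -1], [[-70, -98, 0], [0, 0, 0], -1]]}}

```text
clock: 3.5
ee_pos: [0.5094, 0.0029, 0.2467]
tcp_rot: [-0.001, 3.141, -0.0]
force: [-0.2, 0.1, -0.6]
gripper_width: 0.998
grasp_force: 0.0
```

Run:
```python
from h import *
import pickle
s=sense(); m=cam("wrist"); im=grab_frame("wrist"); save(im,"wpot.png"); pickle.dump((s,m),open("wpot.pkl","wb"))
print(s["clock"],s["ee_pos"])
for t in ("pot","basket","basket_hinge","bangle"):
    print(t,[(np.round(d["centre"],1).tolist(),round(d["confidence"],2)) for d in spot_point("wrist",t)])
for t in ("pot","basket"):
    for d in regions_of("wrist",t)[:2]: print(t,d["confidence"],np.round(d["box"],1))
```

```text
3.5 [0.50943102 0.00288281 0.24669261]
pot []
basket [([277.8, 204.7], 0.72), ([199.9, 19.7], 0.68), ([79.1, 295.4], 0.64)]
basket_hinge [([279.6, 211.0], 0.88), ([186.3, 9.5], 0.77), ([66.1, 314.1], 0.63)]
bangle []
pot 0.89 [489.6  16.3 134.8  32. ]
pot 0.72 [275.1 222.2 153.1 148.5]
basket 0.85 [278.8 208.6  79.7  79.2]
basket 0.7 [187.4  32.3  86.5  64.6]
```

View pics/wpot.png

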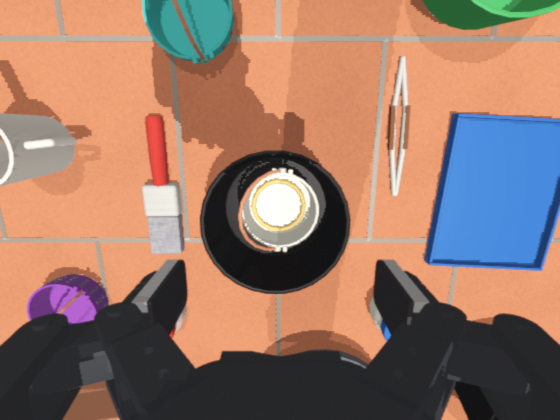

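The wrist view shows the pot at (275,222), the basket at (279,209), the pegs at (283,171) and (281,248), and the bail flopped left (-y) with its crown near (240,212). Next I fit the model.

```bash
cat > fit.py <<'E'
from h import *
import pickle
from scipy.optimize import least_squares
s,m=pickle.load(open("wpot.pkl","rb")); im=cv2.cvtColor(cv2.imread("pics/wpot.png"),cv2.COLOR_BGR2RGB)
hsv=cv2.cvtColor(im,cv2.COLOR_RGB2HSV)
# pot rim: dark region boundary
dark=(im.max(2)<60).astype(np.uint8); dark[290:]=0
n,l,st,_=cv2.connectedComponentsWithStats(dark); k=max(range(1,n),key=lambda i:st[i,4]*(150<st[i,0]<250 and st[i,1]>120))
c=max(cv2.findContours((l==k).astype(np.uint8),cv2.RETR_EXTERNAL,cv2.CHAIN_APPROX_NONE)[0],key=len)
(e,ax,an)=cv2.fitEllipse(c); print("pot ellipse",np.round(e,1),np.round(ax,1))
P=[at_z("wrist",q[0],0.08,m) for q in c]; (pc,r)=cv2.minEnclosingCircle(np.array(P)[:,:2].astype(np.float32)); print("pot rim centre",np.round(pc,4),"r",round(r,4))
a=np.linspace(0,2*np.pi,60,endpoint=False)
# basket+bail fit to copper pixels and white outline
roi=np.zeros(im.shape[:2],bool); roi[150:290,200:350]=1
ring=im[...,0].astype(int)
cop=roi&(hsv[...,0]<14)&(hsv[...,1]>90)&(im[...,0]>70)
cv2_in=np.zeros(im.shape[:2],np.uint8); cv2.ellipse(cv2_in,(e,(ax[0]*.93,ax[1]*.93),an),1,-1); cop&=cv2_in>0
wh=(roi&(im.min(2)>90)&(cv2_in>0)).astype(np.uint8)
ys,xs=np.nonzero(cop); print("copper",len(xs),xs.min(),xs.max(),ys.min(),ys.max())
wys,wxs=np.nonzero(wh); print("white box",wxs.min(),wxs.max(),wys.min(),wys.max())
def bail(x,y,yaw,side=1,lean=.95):
    u=np.linspace(0,np.pi,41); h=47*np.cos(u)/1000; v=52*np.sin(u)/1000
    L=np.c_[side*v*np.sin(lean),h,v*np.cos(lean)+.033+.006]
    return Ro.from_euler("z",yaw).apply(L)+[x,y,0]
if __name__=="__main__":
    cp=np.c_[xs,ys].astype(float)
    from scipy.spatial import cKDTree
    f=lambda q:np.minimum(cKDTree(cp).query(proj("wrist",bail(*q),m))[0],8)
    best=min((least_squares(f,[.545+dx,dy,y0],diff_step=1e-3,x_scale=[.01,.01,.1]) for dx in(-.01,0,.01) for dy in (-.005,0.005) for y0 in(-1.8,-1.57,-1.3)),key=lambda o:o.cost)
    print("basket x,y,yaw(crown dir)",best.x.round(4),best.cost, np.abs(best.fun).mean())
    big=cv2.resize(im[140:300,190:360],None,fx=4.5,fy=3.75*1.2,interpolation=cv2.INTER_CUBIC)[:600]
    g=big.copy()
    for pt in proj("wrist",bail(*best.x),m): cv2.circle(g,tuple(np.int32(((pt-[190,140])+.5)*4.5)),2,(0,255,0),-1)
    for pt in proj("wrist",np.c_[.079*np.cos(a)+pc[0],.079*np.sin(a)+pc[1],a*0+.08],m): cv2.circle(g,tuple(np.int32(((pt-[190,140])+.5)*4.5)),2,(255,0,255),-1)
    for pt in proj("wrist",np.c_[.045*np.cos(a)+best.x[0],.045*np.sin(a)+best.x[1],a*0+.042],m): cv2.circle(g,tuple(np.int32(((pt-[190,140])+.5)*4.5)),2,(0,0,255),-1)
    save(g,"fit.png"); print(g.shape)
    print("crown",bail(*best.x)[20])
E
python3 fit.py
```

```text
pot ellipse [274.9 220.8] [138.6 142.8]
pot rim centre [ 0.5438 -0.0008] r 0.077
copper 507 238 279 169 250
white box 238 319 168 251
basket x,y,yaw(crown dir) [ 5.4060e-01 -1.0000e-04 -1.6308e+00] 4.48556718396875 0.38236250947423434
(600, 765, 3)
crown [ 0.53806    -0.04229609  0.06924752]
```

View pics/fit.png

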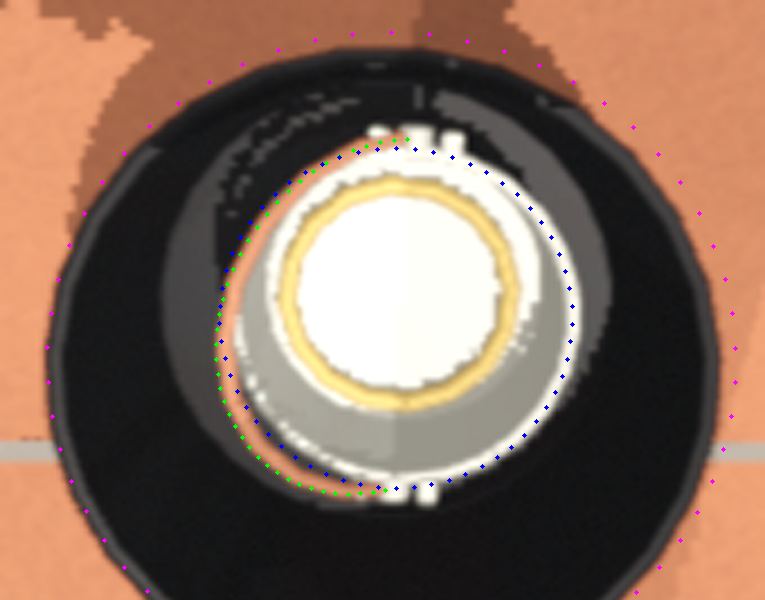

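The overlay shows the bail arc fits within about 1 px. The peg pairs are at (282.2,170.7) and (281.5,249.3) in wrist pixels. I refine the hinge from those, then move on to the mug.

Run:
```python
from h import *
import pickle
s,m=pickle.load(open("wpot.pkl","rb"))
a=at_z("wrist",(282.0,170.5),.039,m);b=at_z("wrist",(281.3,249.1),.039,m);print(a,b,(a+b)/2,np.linalg.norm(a-b))
for px in((238.5,212),(240.5,212)): print("crown",at_z("wrist",px,.069,m))
l=at_z("wrist",(200.5,221),.08,m);r=at_z("wrist",(349.7,221),.08,m);t=at_z("wrist",(275,150.4),.08,m);print("pot",l,r,t)
print(delta([0.40,-0.27,0.27],down(0)))
```

```text
[0.49379176 0.00491537 0.039     ] [0.58827518 0.00434415 0.039     ] [0.54103347 0.00462976 0.039     ] 0.09448514575613441
crown [ 0.53354626 -0.04128696  0.069     ]
crown [ 0.53354439 -0.03916742  0.069     ]
pot [ 0.54010666 -0.07931581  0.08      ] [0.53997468 0.07463279 0.08      ] [ 0.46825182 -0.00223517  0.08      ]
([109.6, -272.4, -23.5], [0.0, -0.0, 0.0])
```

Emit:
{"fn": "jog_arm", "kwargs": {"motion": [[[80, -283, -23], [0, 0, 0], -1], [[80, -283, -23], [0, 0, 0], -1], [[80, -283, -23], [0, 0, 0], -1], [[80, -283, -23], [0, 0, 0], -1], [[80, -283, -23], [0, 0, 0], -1], [[80, -283, -23], [0, 0, 0], -1], [[80, -283, -23], [0, 0, 0], -1], [[80, -283, -23], [0, 0, 0], -1], [[80, -283, -23], [0, 0, 0], -1], [[80, -283, -23], [0, 0, 0], -1]]}}

```text
clock: 4.85
ee_pos: [0.4301, -0.2793, 0.2696]
tcp_rot: [-0.004, 3.142, 0.001]
force: [-0.2, -0.9, 0.6]
gripper_width: 0.998
grasp_force: 0.0
```

Run:
```python
from h import *
import pickle
s=sense(); m=cam("wrist"); im=grab_frame("wrist"); pickle.dump((s,m,im),open("wmug.pkl","wb"))
print(s["clock"],s["ee_pos"],s["joints"])
for t in ("hook_grip","hook_tip","hook","mug"):
    print(t,[(np.round(d["centre"],1).tolist(),round(d["confidence"],2)) for d in spot_point("wrist",t)])
save(cv2.resize(im[60:340,100:450],None,fx=2.1,fy=2.1,interpolation=cv2.INTER_CUBIC),"wmug.png")
```

```text
4.85 [ 0.43008403 -0.27926414  0.26957956] [-7.06912936e-01  2.97147294e-02  1.56935176e-01  1.69823655e+00
  2.88207696e-04 -7.09194257e-01]
hook_grip [([273.6, 193.5], 0.85)]
hook_tip [([282.0, 227.1], 0.78)]
hook [([275.8, 212.8], 0.67)]
mug [([279.5, 202.5], 0.76)]
```

View pics/wmug.png

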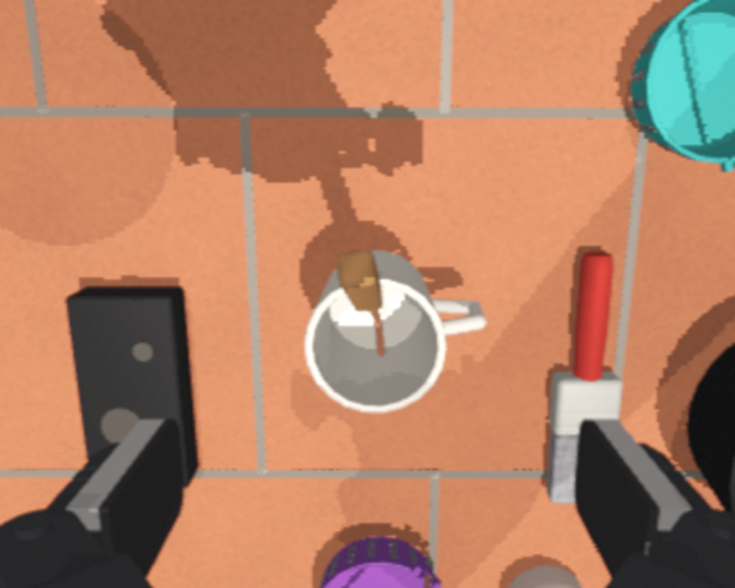

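The crop shows the mug rim centre at wrist px (279,224), the handle end at (270.5,188), and the shank running to about (281,228), where the tip is detected. I fit the hook pose for both prong directions.

```bash
cat > hook.py <<'E'
from h import *
import pickle
from scipy.optimize import least_squares
s,m,im=pickle.load(open("wmug.pkl","rb"))
print("mug rim centre",at_z("wrist",(279,224.3),.095,m), "ear px dir", at_z("wrist",(100+483/2.1,60+318/2.1),.05,m))
obs=[(m,(273.6,193.5),.150,2),(m,(270.5,187.6),.180,2),(cam("scene"),(138.7,245.9),.150,2),(cam("scene"),(133.9,233.2),.180,1),(cam("scene"),(150,266.3),.105,1.5),(cam("top"),(379.4,237.5),.150,2),(cam("top"),(382,240.4),.180,2)]
def fit():
    def f(q):
        ax=np.array([np.cos(q[3])*np.sin(q[2]),np.sin(q[3])*np.sin(q[2]),np.cos(q[2])]); o=np.array([q[0],q[1],q[4]])
        return np.concatenate([(proj("",o+ax*l,mm)[0]-p)/sg for mm,p,l,sg in obs]+[[(q[2]-.38)/.03,(q[4]-.009)/.002]])
    return least_squares(f,[.47,-.28,.38,3.1,.009]),f
r,f=fit(); q=r.x
ax=np.array([np.cos(q[3])*np.sin(q[2]),np.sin(q[3])*np.sin(q[2]),np.cos(q[2])]); o=np.array([q[0],q[1],q[4]])
print("foot",o,"lean",q[2],"az",q[3],"res",r.fun.round(1))
d=np.array([ax[0],ax[1],0])/np.hypot(ax[0],ax[1]); xaway=-(d-ax*(d@ax)); xaway/=np.linalg.norm(xaway)
ya=np.cross(ax,xaway)
print("foot px",proj("",o,m))
for n,x in(("away",xaway),("toward",-xaway),("left",ya),("right",-ya)): print(n,proj("",o+.021*x+.007*ax,m), (o+.021*x+.007*ax).round(4))
print("grip",o+.15*ax,"end",o+.18*ax)
if __name__=="__main__":
    c=im[190:245,250:310]; big=cv2.resize(c,None,fx=10,fy=10,interpolation=cv2.INTER_CUBIC)
    for l,col in((.0,(255,0,0)),(.15,(0,255,0)),(.18,(0,0,255))): cv2.circle(big,tuple(np.int32((proj("",o+l*ax,m)[0]-[250,190]+.5)*10)),4,col,-1)
    save(big,"hk.png")
E
python3 hook.py
```

```text
mug rim centre [ 0.46679928 -0.28036083  0.095     ] ear px dir [ 0.46516227 -0.21932697  0.05      ]
foot [ 0.48474418 -0.28352363  0.0064684 ] lean 0.41711468663239926 az 3.182674222633607 res [-0.5  0.8  0.3  0.   0.7 -0.1 -0.2 -0.5 -0.5 -1.2  0.3 -0.2  0.4  0.3
  1.2 -1.3]
foot px [[276.75486238 216.54966902]]
away [[277.17019822 231.69745451]] [ 0.5011 -0.2829  0.0214]
toward [[276.08605127 200.3071374 ]] [ 0.4627 -0.2844  0.0044]
left [[292.45052206 215.2959176 ]] [ 0.481  -0.2627  0.0129]
right [[260.81237588 216.47899921]] [ 0.4828 -0.3046  0.0129]
grip [ 0.42402682 -0.2860194   0.14360765] end [ 0.41188334 -0.28651856  0.1710355 ]
```

View pics/hk.png

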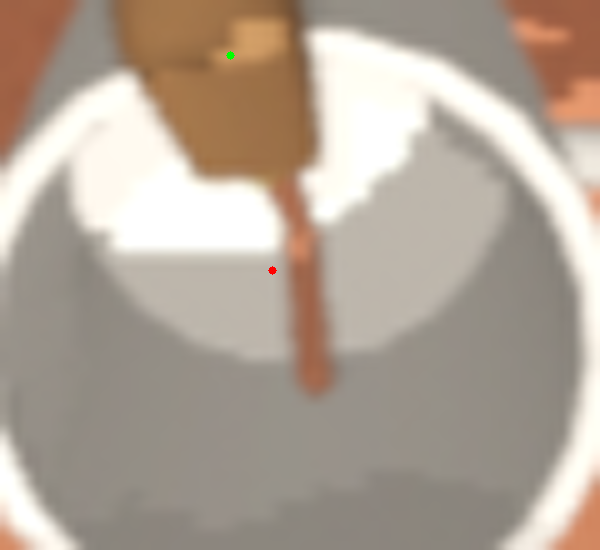

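The prong points away from the lean, toward +x. The foot is at wrist px (279.8,215) and the tip at (281.3,228). I refit the full pose with these and compute the grasp.

```bash
cat > hook2.py <<'E'
from h import *
import pickle
from scipy.optimize import least_squares
s,m,im=pickle.load(open("wmug.pkl","rb"))
S,T=cam("scene"),cam("top")
obs=[(m,(273.6,193.5),(0,0,.150),2),(m,(270.5,187.6),(0,0,.180),2),(m,(279.8,214.8),(2,0,0),1),(m,(281.4,227.9),(.021,0,.007),1),(m,(277.8,208),(0,0,.100),1),
(S,(138.7,245.9),(0,0,.150),2),(S,(133.9,233.2),(0,0,.180),1),(S,(150,266.3),(0,0,.105),1.5),(T,(379.4,237.5),(0,0,.150),2),(T,(382,240.4),(0,0,.180),2)]
obs[2]=(m,(279.8,214.8),(.001,0,0),1)
def pose(q): # az of prong, lean, roll
    return Ro.from_euler("z",q[3])*Ro.from_euler("y",-q[2])*Ro.from_euler("z",q[5]), np.array([q[0],q[1],q[4]])
def f(q):
    R,o=pose(q)
    return np.concatenate([(proj("",o+R.apply(l),mm)[0]-p)/sg for mm,p,l,sg in obs]+[[(q[2]-.38)/.02,(q[4]-.009)/.002,q[5]/.1]])
r=least_squares(f,[.475,-.28,.38,0,.009,0]); q=r.x; R,o=pose(q)
print("q",q.round(4),"res",r.fun.round(1))
g=o+R.apply([0,0,.15]); print("grip",g,"end",o+R.apply([0,0,.18]))
Rt=R*Ro.from_euler("y",np.pi)   # tool z=-hook z, tool y=hook y, tool x=-hook x
z=Rt.as_matrix()[:,2]; tcp=g+.019*z
print("Rt",Rt.as_matrix().round(3),"tcp",tcp)
if __name__=="__main__":
    for back in (.075,0.03,0.0): print(back,(tcp-back*z).round(4),delta(tcp-back*z,Rt))
E
python3 hook2.py
```

```text
q [ 0.4818 -0.2789  0.3882  0.1096  0.0061  0.0005] res [-0.1  1.7  0.3  1.6  0.4  0.3  0.2  1.7 -1.4 -3.5  1.  -0.3  0.2 -0.6
  0.1 -1.7  0.1 -0.5  0.4 -0.1  0.4 -1.4  0. ]
grip [ 0.42538225 -0.28513435  0.1449445 ] end [ 0.41409475 -0.28637591  0.17271231]
Rt [[-0.92  -0.11   0.376]
 [-0.102  0.994  0.041]
 [-0.379 -0.    -0.926]] tcp [ 0.432531   -0.28434802  0.12735823]
0.075 [ 0.4043 -0.2875  0.1968] ([25.7, -7.6, 72.9], [-1.2, -22.22, -6.13])
0.03 [ 0.4212 -0.2856  0.1551] ([8.7, -5.8, 114.5], [-1.2, -22.22, -6.13])
0.0 [ 0.4325 -0.2843  0.1274] ([-2.5, -4.5, 142.3], [-1.2, -22.22, -6.13])
```

Emit:
{"fn": "jog_arm", "kwargs": {"motion": [[[9, -3, 24], [-0.4, -7.4, -2], -1], [[17, -5, 48], [-0.8, -14.8, -4], -1], [[26, -8, 73], [-1.2, -22.2, -6.1], -1], [[26, -8, 73], [-1.2, -22.2, -6.1], -1], [[26, -8, 73], [-1.2, -22.2, -6.1], -1], [[26, -8, 73], [-1.2, -22.2, -6.1], -1], [[26, -8, 73], [-1.2, -22.2, -6.1], -1], [[26, -8, 73], [-1.2, -22.2, -6.1], -1], [[26, -8, 73], [-1.2, -22.2, -6.1], -1], [[26, -8, 73], [-1.2, -22.2, -6.1], -1]]}}

```text
clock: 6.1
ee_pos: [0.4045, -0.2891, 0.1979]
tcp_rot: [-0.15, 2.749, 0.027]
force: [-0.1, 0.5, -0.4]
gripper_width: 0.999
grasp_force: 0.0
```

Run:
```python
from hook2 import *
s=sense(); m=cam("wrist"); im=grab_frame("wrist")
print(delta(tcp,Rt), s["joints"])
for t in ("hook_grip","hook_tip"): print(t,[(np.round(d["centre"],1).tolist(),round(d["confidence"],2)) for d in spot_point("wrist",t)])
print(proj("",[g,o+R.apply([0,0,.18]),o+R.apply([.021,0,.007]),o],m))
p0=np.array(s["ee_pos"]);z=Ro.from_rotvec(s["tcp_rot"]).as_matrix()[:,2]; print("tool axis px",proj("",[p0+.03*z,p0+.06*z,p0+.056*z],m))
save(cv2.resize(im[90:390,80:480],None,fx=2,fy=2,interpolation=cv2.INTER_CUBIC),"wh2.png")
```

```text
q [ 0.4818 -0.2789  0.3882  0.1096  0.0061  0.0005] res [-0.1  1.7  0.3  1.6  0.4  0.3  0.2  1.7 -1.4 -3.5  1.  -0.3  0.2 -0.6
  0.1 -1.7  0.1 -0.5  0.4 -0.1  0.4 -1.4  0. ]
grip [ 0.42538225 -0.28513435  0.1449445 ] end [ 0.41409475 -0.28637591  0.17271231]
Rt [[-0.92  -0.11   0.376]
 [-0.102  0.994  0.041]
 [-0.379 -0.    -0.926]] tcp [ 0.432531   -0.28434802  0.12735823]
([0.0, 1.5, 75.6], [-0.07, 0.0, -0.05]) [-0.97413158 -0.30359152 -0.33513106  1.34810808  0.340523   -1.05050221]
hook_grip [([282.3, 221.3], 0.79)]
hook_tip [([339.1, 301.5], 0.49)]
[[283.25888022 226.51131047]
 [283.72320314 243.08739152]
 [282.08262174 203.797241  ]
 [282.07429308 184.22218036]]
tool axis px [[280.72281019 242.0337177 ]
 [280.58785634 225.85268124]
 [280.60369016 227.75116418]]
```

View pics/wh2.png

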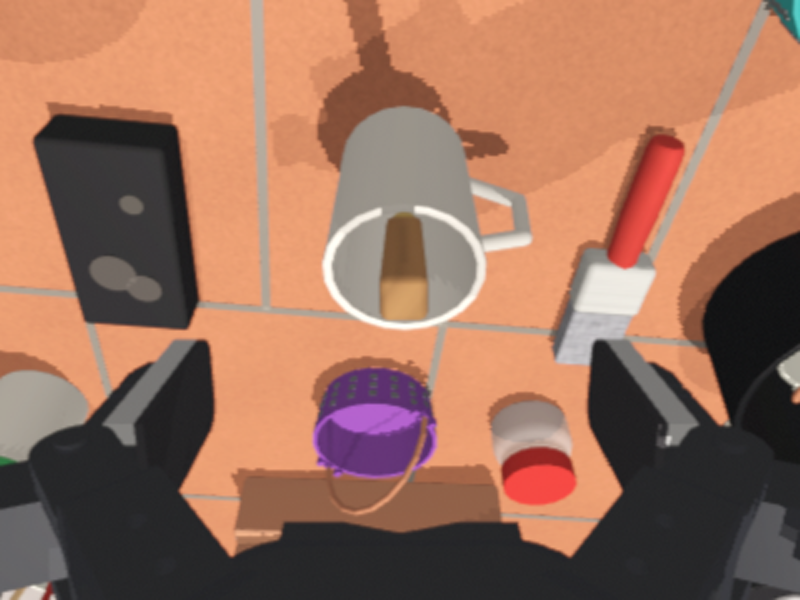

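The handle's end face is at wrist px (281.5,238.5), against a tool axis near column 280.7. It is aligned, with an x shift of about 2.5 mm to make.

Emit:
{"fn": "jog_arm", "kwargs": {"motion": [[[3, 1, 20], [0, 0, 0], -1], [[3, 1, 40], [0, 0, 0], -1], [[3, 1, 60], [0, 0, 0], -1], [[3, 1, 76], [0, 0, 0], -1], [[3, 1, 76], [0, 0, 0], -1], [[3, 1, 76], [0, 0, 0], 1], [[3, 1, 76], [0, 0, 0], 1], [[3, 1, 76], [0, 0, 0], 1], [[3, 1, 76], [0, 0, 0], 1], [[3, 1, 76], [0, 0, 0], 1]], "grip_force": 60}}

```text
clock: 7.25
ee_pos: [0.4294, -0.2852, 0.1257]
tcp_rot: [-0.148, 2.75, 0.028]
force: [-0.6, 1.1, -0.5]
gripper_width: 0.155
grasp_force: 59.5
```

Emit:
{"fn": "jog_arm", "kwargs": {"motion": [[[-4, 0.4, -20], [0, 0, 0], 1], [[-8, 0.8, -40], [0, 0, 0], 1], [[-13, 1, -60], [0, 0, 0], 1], [[-17, 1.5, -80], [0, 0, 0], 1], [[-21, 2, -100], [0, 0, 0], 1], [[-25, 2, -120], [0, 0, 0], 1], [[-32, 3, -150], [0, 0, 0], 1], [[-32, 3, -170], [0, 0, 0], 1], [[-32, 3, -170], [0, 0, 0], 1], [[-32, 3, -170], [0, 0, 0], 1]], "grip_force": 80}}

```text
clock: 8.25
ee_pos: [0.3945, -0.2858, 0.2943]
tcp_rot: [-0.148, 2.75, 0.029]
force: [0.6, 0.3, -1.4]
gripper_width: 0.147
grasp_force: 78.1
```

Run:
```python
from h import *
Rh=Ro.from_euler("z",-np.pi/2); Rt=Rh*Ro.from_euler("y",np.pi)
print(sense()["ee_pos"],sense()["joints"])
print(delta([0.53,0.02,0.28],Rt)); print(delta([0.43,-0.24,0.28],Rt))
```

```text
[ 0.39453011 -0.28580031  0.29431625] [-0.989857   -0.29751208 -0.1374356   1.54645709  0.34305659 -1.06536687]
([-149.7, 289.5, 76.5], [18.6, 16.73, 94.83])
([-31.8, 41.7, 28.4], [18.6, 16.73, 94.83])
```

Emit:
{"fn": "jog_arm", "kwargs": {"motion": [[[-30, 50, 7], [1.6, 1.4, 8], 1], [[-60, 100, 14], [3.2, 2.8, 16], 1], [[-80, 140, 21], [4.8, 4.3, 24.3], 1], [[-100, 180, 30], [6.3, 5.7, 32.3], 1], [[-115, 215, 40], [7.9, 7.1, 40.3], 1], [[-130, 250, 50], [9.5, 8.5, 48.4], 1], [[-140, 270, 60], [11, 9.9, 56.3], 1], [[-150, 290, 66], [12.6, 11.3, 64.3], 1], [[-150, 290, 66], [14.2, 12.7, 72.3], 1], [[-150, 290, 66], [15.7, 14.1, 80], 1]]}}

```text
clock: 9.25
ee_pos: [0.5259, 0.0245, 0.2865]
tcp_rot: [1.58, 2.58, 0.01]
force: [-0.0, -0.2, 0.2]
gripper_width: 0.15
grasp_force: 78.2
```

Run:
```python
from h import *
Rt=Ro.from_euler("z",-np.pi/2)*Ro.from_euler("y",np.pi)
print(sense()["ee_pos"],sense()["joints"])
print(delta([0.541,0.0,0.29],Rt))
```

```text
[0.52585352 0.02447778 0.28649439] [-0.05123849 -0.03942483  0.11665174  1.62194929 -0.04924982  1.0451756 ]
([-28.9, 2.5, -0.6], [5.01, 4.45, 27.0])
```

Emit:
{"fn": "jog_arm", "kwargs": {"motion": [[[-10, 1, 0], [1.3, 1.2, 7], 1], [[-20, 2, 0], [2.6, 2.3, 14], 1], [[-29, 2.5, 0], [3.8, 3.4, 21], 1], [[-29, 2.5, 0], [5, 4.5, 27], 1], [[-29, 2.5, 0], [5, 4.5, 27], 1], [[-29, 2.5, 0], [5, 4.5, 27], 1], [[-29, 2.5, 0], [5, 4.5, 27], 1], [[-29, 2.5, 0], [5, 4.5, 27], 1], [[-29, 2.5, 0], [5, 4.5, 27], 1], [[-29, 2.5, 0], [5, 4.5, 27], 1]]}}

```text
clock: 10.25
ee_pos: [0.5413, -0.004, 0.2935]
tcp_rot: [2.216, 2.218, 0.005]
force: [-0.3, 1.0, -0.5]
gripper_width: 0.154
grasp_force: 78.3
```

Run:
```python
from h import *
s=sense(); print(s["ee_pos"],Ro.from_rotvec(s["tcp_rot"]).as_matrix().round(3).tolist())
pts={}
for c in("scene","top","wrist"):
    im=grab_frame(c)
    if c=="scene": big=cv2.resize(im[60:270,200:340],None,fx=2.8,fy=2.8,interpolation=cv2.INTER_CUBIC)
    if c=="wrist": w=cv2.resize(im[100:310,200:335],None,fx=2.8,fy=2.8,interpolation=cv2.INTER_CUBIC)
    for t in("hook_tip","hook_grip","hook"):
        d=spot_point(c,t); print(c,t,[(np.round(e["centre"],1).tolist(),round(e["confidence"],2)) for e in d[:2]]); 
        if d: pts[c,t]=d[0]["centre"]
for t in("hook_tip","hook_grip","hook"):
    for a,b in(("scene","top"),("scene","wrist")):
        if (a,t) in pts and (b,t) in pts: print(t,a,b,tri(pts[a,t],pts[b,t],a,b).round(4))
p=np.array(s["ee_pos"]); 
for n,X in(("tip",p+[0,-.021,-.131+.007]),("foot",p+[0,0,-.131])): print(n,X,[proj(c,X).round(1).tolist() for c in("scene","top","wrist")])
save(np.hstack([big,w]),"hang.png"); print(big.shape,w.shape)
```

```text
[ 0.54128622 -0.00399981  0.29354649] [[-0.001, 1.0, 0.007], [1.0, 0.001, -0.002], [-0.002, 0.007, -1.0]]
scene hook_tip [([277.9, 203.9], 0.7), ([369.2, 251.1], 0.61)]
scene hook_grip [([283.5, 143.9], 0.63)]
scene hook [([284.0, 202.5], 0.79)]
top hook_tip [([140.6, 221.1], 0.69)]
top hook_grip []
top hook []
wrist hook_tip [([204.7, 58.3], 0.16)]
wrist hook_grip [([280.5, 284.3], 0.79)]
wrist hook [([275.3, 205.5], 0.74)]
hook_tip scene top [ 0.4295  0.2999 -0.001 ]
hook_tip scene wrist [0.4302 0.1181 0.0234]
hook_grip scene wrist [ 0.5425 -0.0054  0.3104]
hook scene wrist [ 0.5427 -0.0046  0.1651]
tip [ 0.54128622 -0.02499981  0.16954649] [[[275.6, 204.5]], [[285.2, 196.4]], [[277.6, 226.0]]]
foot [ 0.54128622 -0.00399981  0.16254649] [[[282.6, 202.7]], [[277.6, 196.9]], [[277.6, 201.2]]]
(588, 392, 3) (588, 378, 3)
```

View pics/hang.png

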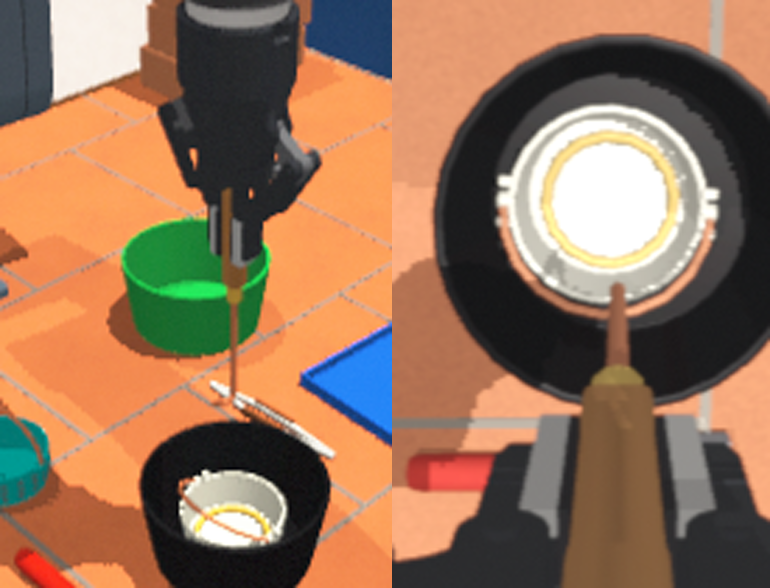

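The hook hangs nearly vertical with its foot at about (0.543,-0.0045,0.165). The prong points to -y, above the basket, and the bail is still on that side. I go in through the arch.

Emit:
{"fn": "jog_arm", "kwargs": {"motion": [[[-4, -2, 20], [0, 0, 0], 1], [[-4, -2, 40], [0, 0, 0], 1], [[-4, -2, 60], [0, 0, 0], 1], [[-4, -2, 75], [0, 0, 0], 1], [[-4, -2, 90], [0, 0, 0], 1], [[-4, -2, 100], [0, 0, 0], 1], [[-4, -2, 108], [0, 0, 0], 1], [[-4, -2, 116], [0, 0, 0], 1], [[-4, -2, 116], [0, 0, 0], 1], [[-4, -2, 116], [0, 0, 0], 1]]}}

```text
clock: 11.85
ee_pos: [0.5403, -0.0084, 0.1776]
tcp_rot: [2.217, 2.217, 0.005]
force: [-0.1, 0.2, -1.1]
gripper_width: 0.149
grasp_force: 78.3
```

Emit:
{"fn": "jog_arm", "kwargs": {"motion": [[[-4, 0, 0], [0, 0, 0], 1], [[-8, 0, 0], [0, 0, 0], 1], [[-12, 0, 0], [0, 0, 0], 1], [[-16, 0, 0], [0, 0, 0], 1], [[-20, 0, 0], [0, 0, 0], 1], [[-23, 0, 0], [0, 0, 0], 1], [[-23, 0, -3], [0, 0, 0], 1], [[-23, 0, -6], [0, 0, 0], 1], [[-23, 0, -9], [0, 0, 0], 1], [[-23, 0, -12], [0, 0, 0], 1]]}}

```text
clock: 12.85
ee_pos: [0.5402, -0.0312, 0.1898]
tcp_rot: [2.217, 2.218, 0.005]
force: [-0.2, 0.4, -0.7]
gripper_width: 0.153
grasp_force: 78.3
```

Run:
```python
from h import *
s=sense(); print(s["ee_pos"],s["force"])
im=grab_frame("scene");w=grab_frame("wrist")
a=cv2.resize(im[180:290,230:340],None,fx=3.5,fy=3.5,interpolation=cv2.INTER_CUBIC);b=cv2.resize(w[150:290,215:355],None,fx=2.75,fy=2.75,interpolation=cv2.INTER_CUBIC)
save(np.hstack([a,b]),"in1.png")
```

```text
[ 0.54017284 -0.03122315  0.18975767] [-0.19541721  0.43917847 -0.6769975 ]
```

View pics/in1.png

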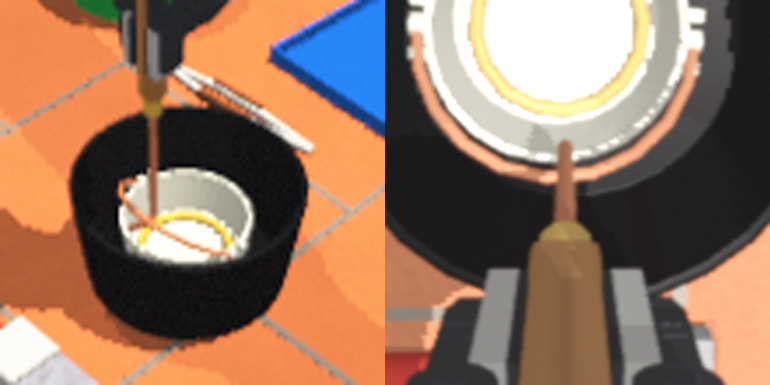

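I see the shank passing through the arch, with the foot just inside the crown wire and the prong under it. I follow the bail's arc up.

Emit:
{"fn": "jog_arm", "kwargs": {"motion": [[[0, 0, -3], [0, 0, 0], 1], [[4.5, 0, -8], [0, 0, 0], 1], [[9, 0, -12.5], [0, 0, 0], 1], [[15.5, 0, -17], [0, 0, 0], 1], [[22, 0, -20.5], [0, 0, 0], 1], [[28, 0, -22.5], [0, 0, 0], 1], [[34, 0, -24], [0, 0, 0], 1], [[39, 0, -25], [0, 0, 0], 1], [[41, 0, -28], [0, 0, 0], 1], [[41, 0, -30], [0, 0, 0], 1]]}}

```text
clock: 13.95
ee_pos: [0.539, 0.0102, 0.218]
tcp_rot: [2.218, 2.22, 0.002]
force: [0.0, -0.1, -4.8]
gripper_width: 0.15
grasp_force: 77.9
```

```bash
cat > look.py <<'E'
from h import *
s=sense(); print(s["clock"],np.round(s["ee_pos"],4),"F",np.round(s["force"],2),"M",np.round(s["moment"],3))
for c in("scene","wrist","top"):
    im=grab_frame(c)
    print(c,"hinge",[(np.round(e["centre"],1).tolist(),round(e["confidence"],2)) for e in spot_point(c,"basket_hinge")[:3]],"bask",[(np.round(e["centre"],1).tolist(),round(e["confidence"],2)) for e in spot_point(c,"basket")[:3]])
E
python3 look.py
```

```text
13.95 [0.539  0.0102 0.218 ] F [ 0.05 -0.1  -4.78] M [ 0.06  -0.053  0.03 ]
scene hinge [([282.2, 240.8], 0.9), ([199.5, 222.0], 0.61)] bask [([201.6, 231.5], 0.84), ([230.7, 365.3], 0.81), ([286.6, 250.9], 0.67)]
wrist hinge [([281.1, 196.3], 0.93), ([100.6, 273.4], 0.92)] bask [([281.9, 186.9], 0.84), ([113.1, 262.2], 0.78)]
top hinge [([307.0, 268.9], 0.87), ([364.4, 152.5], 0.85)] bask [([308.8, 268.7], 0.84), ([362.6, 155.3], 0.67)]
```

Emit:
{"fn": "jog_arm", "kwargs": {"motion": [[[0, 0, -4], [0, 0, 0], 1], [[0, 0, -10], [0, 0, 0], 1], [[0, 0, -18], [0, 0, 0], 1], [[0, 0, -26], [0, 0, 0], 1], [[0, 0, -34], [0, 0, 0], 1], [[0, 0, -42], [0, 0, 0], 1], [[0, 0, -50], [0, 0, 0], 1], [[0, 0, -56], [0, 0, 0], 1], [[0, 0, -59], [0, 0, 0], 1], [[0, 0, -60], [0, 0, 0], 1]]}}

```text
clock: 15.4
ee_pos: [0.5397, 0.0098, 0.2797]
tcp_rot: [2.217, 2.217, 0.005]
force: [-0.1, -0.1, -5.3]
gripper_width: 0.152
grasp_force: 78.0
```

```bash
python3 look.py
python3 - <<'E'
from h import *
print(Ro.from_rotvec(sense()["tcp_rot"]).as_matrix().round(3).tolist())
for c in("top","wrist"):
    im=grab_frame(c); h=cv2.cvtColor(im,cv2.COLOR_RGB2HSV); b=((h[...,0]>105)&(h[...,0]<122)&(h[...,1]>170)&(h[...,2]>80)).astype(np.uint8)
    n,l,st,ce=cv2.connectedComponentsWithStats(b)
    for i in range(1,n):
        if st[i,4]>300:
            ys,xs=np.nonzero(l==i); r=cv2.minAreaRect(np.c_[xs,ys].astype(np.float32)); P=np.array([at_z(c,p,.015)[:2] for p in cv2.boxPoints(r)]); print(c,st[i],r,"\n",P.round(4),P.mean(0).round(4))
E
```

```text
15.4 [0.5397 0.0098 0.2797] F [-0.11 -0.07 -5.3 ] M [ 0.004  0.031 -0.049]
scene hinge [([286.5, 220.9], 0.75), ([199.4, 220.8], 0.67), ([225.5, 356.6], 0.57)] bask [([203.3, 231.6], 0.71), ([230.7, 366.8], 0.68), ([289.6, 231.0], 0.67)]
wrist hinge [([279.3, 196.9], 0.91), ([124.0, 254.5], 0.87)] bask [([280.7, 188.4], 0.88), ([136.8, 243.3], 0.67)]
top hinge [([305.3, 270.5], 0.8), ([363.8, 152.1], 0.68)] bask [([308.5, 270.4], 0.97), ([358.8, 159.7], 0.9)]
[[-0.0, 1.0, 0.006], [1.0, 0.0, -0.002], [-0.002, 0.006, -1.0]]
top [495 127  23  20 361] ((506.0, 136.5), (19.0, 22.0), 90.0) 
 [[ 0.7709 -0.7029]
 [ 0.7691 -0.7729]
 [ 0.7072 -0.7676]
 [ 0.709  -0.6979]] [ 0.7391 -0.7353]
wrist [186   5 160  14 505] ((265.4549255371094, 11.712335586547852), (159.4404754638672, 3.4866943359375), 3.6214847564697266) 
 [[0.4351 0.203 ]
 [0.4357 0.2065]
 [0.617  0.1968]
 [0.6169 0.1933]] [0.5262 0.1999]
```

Emit:
{"fn": "jog_arm", "kwargs": {"motion": [[[0, 0, -6], [0, 0, 0], 1], [[0, 0, -15], [0, 0, 0], 1], [[0, 0, -24], [0, 0, 0], 1], [[0, 0, -33], [0, 0, 0], 1], [[2, 0, -40], [0, 0, 0], 1], [[6, 0, -44], [0, 0, 0], 1], [[13, 0, -45], [0, 0, 0], 1], [[23, -1, -45], [0, 0, 0], 1], [[36, -2, -45], [0, 0, 0], 1], [[51, -3, -45], [0, 0, 0], 1]]}}

```text
clock: 16.95
ee_pos: [0.5358, 0.0622, 0.3235]
tcp_rot: [2.218, 2.219, 0.004]
force: [0.4, -0.3, -6.1]
gripper_width: 0.152
grasp_force: 78.0
```

Emit:
{"fn": "jog_arm", "kwargs": {"motion": [[[17, -1, 0], [0, 0, 0], 1], [[35, -2, 0], [0, 0, 0], 1], [[54, -3, 0], [0, 0, 0], 1], [[74, -4, 0], [0, 0, 0], 1], [[94, -5, 0], [0, 0, 0], 1], [[114, -6, 0], [0, 0, 0], 1], [[133, -7, 0], [0, 0, 0], 1], [[151, -8, 0], [0, 0, 0], 1], [[168, -9, 0], [0, 0, 0], 1], [[183, -9, 0], [0, 0, 0], 1]]}}

```text
clock: 17.95
ee_pos: [0.5265, 0.2458, 0.3234]
tcp_rot: [2.216, 2.22, 0.004]
force: [-0.2, 0.1, -5.6]
gripper_width: 0.151
grasp_force: 78.0
```

Emit:
{"fn": "jog_arm", "kwargs": {"motion": [[[13, 0, 0], [0, 0, 0], 1], [[23, 0, 0], [0, 0, 0], 1], [[31, 0, 0], [0, 0, 0], 1], [[37, 0, 0], [0, 0, 0], 1], [[41, 0, 0], [0, 0, 0], 1], [[42, 0, 0], [0, 0, 0], 1], [[42, 0, 0], [0, 0, 0], 1], [[42, 0, 0], [0, 0, 0], 1], [[42, 0, 0], [0, 0, 0], 1], [[42, 0, 0], [0, 0, 0], 1]]}}

```text
clock: 18.95
ee_pos: [0.5272, 0.2855, 0.3237]
tcp_rot: [2.218, 2.217, 0.005]
force: [-0.6, -1.4, -5.3]
gripper_width: 0.151
grasp_force: 78.0
```

```bash
python3 look.py
python3 - <<'E'
from h import *
s=sense(); p=np.array(s["ee_pos"]); crown=p+[.0015,-.0055,-.1235]; hg=crown-[0,0,.052]; print("expect hinge",hg,[proj(c,hg).round(1).tolist() for c in("scene","wrist","top")])
m=cam("wrist"); im=grab_frame("wrist"); h=cv2.cvtColor(im,cv2.COLOR_RGB2HSV)
for c in("wrist","scene"):
    im=grab_frame(c); 
    for d in regions_of(c,"tray")[:2]+[None]+regions_of(c,"bangle")[:2]:
        if d is None: print("bangle");continue
        ys,xs=np.nonzero(d["region"]); r=cv2.minAreaRect(np.c_[xs,ys].astype(np.float32)); b=cv2.boxPoints(r)
        print(c,round(d["confidence"],2),np.round(d["box"],1),[at_z(c,q,.015)[:2].round(3).tolist() for q in b])
E
```

```text
18.95 [0.5272 0.2855 0.3237] F [-0.61 -1.42 -5.34] M [ 0.015 -0.019  0.022]
scene hinge [([357.3, 159.9], 0.9), ([232.8, 280.7], 0.67), ([199.9, 220.5], 0.55)] bask [([356.6, 167.0], 0.89), ([199.9, 233.8], 0.75), ([229.5, 367.3], 0.63)]
wrist hinge [([279.9, 196.4], 0.9), ([280.7, 284.2], 0.2)] bask [([276.3, 189.0], 0.72)]
top hinge [([365.3, 154.4], 0.85), ([304.6, 269.5], 0.8), ([175.8, 204.0], 0.67)] bask [([177.9, 205.9], 0.74), ([308.7, 268.7], 0.73), ([358.7, 158.8], 0.6)]
expect hinge [0.52863556 0.28035024 0.14814555] [[[357.4, 156.3]], [[279.2, 196.2]], [[176.3, 204.6]]]
wrist 0.89 [282.6 174.7 135.9 107.7] [[0.425, 0.207], [0.441, 0.356], [0.628, 0.347], [0.63, 0.196]]
bangle
wrist 0.86 [280.1 190.2  63.2  59.8] [[0.49, 0.3], [0.576, 0.3], [0.579, 0.215], [0.488, 0.215]]
scene 0.83 [350.8 201.6  84.   61. ] [[0.44, 0.183], [0.364, 0.372], [0.629, 0.345], [0.671, 0.18]]
bangle
scene 0.61 [357.4 158.   19.1   6.8] [[0.407, 0.421], [0.396, 0.437], [0.443, 0.467], [0.453, 0.451]]
```

Emit:
{"fn": "jog_arm", "kwargs": {"motion": [[[0, 0, 6], [0, 0, 0], 1], [[0, 0, 16], [0, 0, 0], 1], [[0, 0, 28], [0, 0, 0], 1], [[0, 0, 40], [0, 0, 0], 1], [[0, 0, 52], [0, 0, 0], 1], [[0, 0, 64], [0, 0, 0], 1], [[0, 0, 75], [0, 0, 0], 1], [[0, 0, 84], [0, 0, 0], 1], [[0, 0, 90], [0, 0, 0], 1], [[0, 0, 93], [0, 0, 0], 1]]}}

```text
clock: 20.75
ee_pos: [0.5274, 0.2856, 0.2298]
tcp_rot: [2.217, 2.218, 0.003]
force: [0.4, -0.3, -5.8]
gripper_width: 0.149
grasp_force: 78.1
```

Emit:
{"fn": "jog_arm", "kwargs": {"motion": [[[0, 0, 1], [0, 0, 0], 1], [[0, 0, 2], [0, 0, 0], 1], [[0, 0, 3], [0, 0, 0], 1], [[0, 0, 4], [0, 0, 0], 1], [[0, 0, 5], [0, 0, 0], 1], [[0, 0, 6], [0, 0, 0], 1], [[0, 0, 7], [0, 0, 0], 1], [[0, 0, 8], [0, 0, 0], 1], [[0, 0, 9], [0, 0, 0], 1], [[0, 0, 10], [0, 0, 0], 1]]}}

```text
clock: 21.75
ee_pos: [0.5277, 0.2857, 0.2205]
tcp_rot: [2.217, 2.218, 0.005]
force: [0.4, -0.9, -5.3]
gripper_width: 0.151
grasp_force: 78.1
```

Emit:
{"fn": "jog_arm", "kwargs": {"motion": [[[0, 0, 1], [0, 0, 0], 1], [[0, 0, 2], [0, 0, 0], 1], [[0, 0, 3], [0, 0, 0], 1], [[0, 0, 4], [0, 0, 0], 1], [[0, 0, 5], [0, 0, 0], 1], [[0, 0, 6], [0, 0, 0], 1], [[0, 0, 7], [0, 0, 0], 1], [[0, 0, 8], [0, 0, 0], 1], [[0, 0, 9], [0, 0, 0], 1], [[0, 0, 9.5], [0, 0, 0], 1]]}}

```text
clock: 22.75
ee_pos: [0.5285, 0.2858, 0.2121]
tcp_rot: [2.217, 2.217, 0.008]
force: [0.3, -0.2, -0.6]
gripper_width: 0.147
grasp_force: 78.6
```

Emit:
{"fn": "jog_arm", "kwargs": {"motion": [[[0, 0, 3], [0, 0, 0], 1], [[-6, 0, 4], [0, 0, 0], 1], [[-13, 0, 6], [0, 0, 0], 1], [[-21, 0, 9], [0, 0, 0], 1], [[-29, 0, 14], [0, 0, 0], 1], [[-36, 0, 20], [0, 0, 0], 1], [[-40, 0, 27], [0, 0, 0], 1], [[-41, 0, 33], [0, 0, 0], 1], [[-41, 0, 36], [0, 0, 0], 1], [[-41, 0, 36], [0, 0, 0], 1]]}}

```text
clock: 23.75
ee_pos: [0.5276, 0.2446, 0.1742]
tcp_rot: [2.218, 2.219, 0.003]
force: [-0.5, 0.5, -1.8]
gripper_width: 0.154
grasp_force: 78.6
```

```bash
cat > bailchk.py <<'E'
from h import *
s=sense(); print(np.round(s["ee_pos"],4),np.round(s["force"],2))
im=grab_frame("wrist"); h=cv2.cvtColor(im,cv2.COLOR_RGB2HSV).astype(int)
b=np.array([.5287,.2803]); ctr=proj("wrist",[*b,.037])[0]; print("hinge exp",ctr.round(1),[(np.round(e["centre"],1).tolist(),round(e["confidence"],2)) for e in spot_point("wrist","basket_hinge")[:2]])
u=np.linspace(.25,np.pi-.25,41)
for side in(-1,1):
  for lean in(.95,.6,.3,0):
    P=np.c_[b[0]+.047*np.cos(u),b[1]+side*.052*np.sin(u)*np.sin(lean),.037+.052*np.sin(u)*np.cos(lean)]
    px=proj("wrist",P); best=0
    for dx in range(-3,4):
      for dy in range(-3,4):
        q=np.int32(px+[dx,dy]+.5); q=q[(q[:,0]>=0)&(q[:,0]<560)&(q[:,1]>=0)&(q[:,1]<420)]
        v=h[q[:,1],q[:,0]]; best=max(best,((v[:,0]<14)&(v[:,1]>90)&(v[:,2]>70)).sum()/41)
    print(side,lean,round(best,2))
E
python3 bailchk.py
```

```text
[0.5276 0.2446 0.1742] [-0.51  0.51 -1.83]
hinge exp [278.7 160.6] [([279.9, 160.7], 0.71)]
-1 0.95 1.0
-1 0.6 0.46
-1 0.3 0.24
-1 0 0.1
1 0.95 0
1 0.6 0
1 0.3 0.1
1 0 0.1
```

Emit:
{"fn": "jog_arm", "kwargs": {"motion": [[[5, 0, -1], [0, 0, 0], 1], [[10, 0, -1], [0, 0, 0], 1], [[16, 0, -1], [0, 0, 0], 1], [[22, 0, -1], [0, 0, 0], 1], [[27, 0, -1], [0, 0, 0], 1], [[29, 0, -1], [0, 0, 0], 1], [[29, 0, -8], [0, 0, 0], 1], [[29, 0, -20], [0, 0, 0], 1], [[29, 0, -36], [0, 0, 0], 1], [[29, 0, -52], [0, 0, 0], 1]]}}

```text
clock: 24.85
ee_pos: [0.5279, 0.2734, 0.2289]
tcp_rot: [2.217, 2.217, 0.006]
force: [-0.3, 0.1, 0.1]
gripper_width: 0.147
grasp_force: 78.6
```

```bash
python3 bailchk.py
```

```text
[0.5279 0.2734 0.2289] [-0.26  0.11  0.14]
hinge exp [276.1 181.9] [([280.6, 180.8], 0.7)]
-1 0.95 0.93
-1 0.6 0.41
-1 0.3 0.27
-1 0 0.12
1 0.95 0
1 0.6 0
1 0.3 0.1
1 0 0.12
```

Emit:
{"fn": "jog_arm", "kwargs": {"motion": [[[0, 0, -20], [0, 0, 0], 1], [[0, 0, -45], [0, 0, 0], 1], [[-20, 0, -75], [0, 0, 0], 1], [[-60, 0, -75], [0, 0, 0], 1], [[-105, 0, -75], [0, 0, 0], 1], [[-150, 0, -75], [0, 0, 0], 1], [[-195, 0, -75], [0, 0, 0], 1], [[-240, 0, -75], [0, 0, 0], 1], [[-285, 0, -75], [0, 0, 0], 1], [[-330, -20, -75], [0, 0, 0], 1]]}}

```text
clock: 25.95
ee_pos: [0.5081, -0.0585, 0.3016]
tcp_rot: [2.217, 2.217, 0.005]
force: [0.9, -1.0, -0.3]
gripper_width: 0.153
grasp_force: 78.6
```

Run:
```python
from h import *
s=sense(); print(s["ee_pos"],s["joints"])
print(delta([0.3945,-0.2858,0.2943],Ro.from_rotvec([-.148,2.75,.029])))
```

```text
[ 0.50807207 -0.05846024  0.30158984] [-2.45460108e-01  3.56900774e-02  2.27867919e-01  1.75625523e+00
 -4.60091579e-04  1.32527693e+00]
([-227.3, -113.6, 7.0], [-18.45, -16.34, -94.84])
```

Emit:
{"fn": "jog_arm", "kwargs": {"motion": [[[-23, -11, 1], [-1.5, -1.3, -8], 1], [[-46, -23, 1], [-3.1, -2.7, -16], 1], [[-69, -34, 2], [-4.6, -4.1, -24], 1], [[-91, -46, 3], [-6.2, -5.5, -32], 1], [[-114, -57, 4], [-7.8, -6.9, -40], 1], [[-137, -68, 4], [-9.3, -8.2, -48], 1], [[-160, -80, 5], [-10.9, -9.6, -56], 1], [[-182, -91, 6], [-12.4, -11, -64], 1], [[-205, -102, 6], [-14, -12.4, -72], 1], [[-227, -114, 7], [-15.5, -13.7, -79.5], 1]]}}

```text
clock: 26.95
ee_pos: [0.3927, -0.2838, 0.2957]
tcp_rot: [0.229, 2.792, 0.025]
force: [1.6, 0.4, -0.7]
gripper_width: 0.152
grasp_force: 78.6
```

Run:
```python
from h import *
print(delta([0.3945,-0.2858,0.2943],Ro.from_rotvec([-.148,2.75,.029])))
```

```text
([-1.6, -1.8, 1.9], [-2.97, -2.54, -15.04])
```

Emit:
{"fn": "jog_arm", "kwargs": {"motion": [[[-1, -1, 1], [-1.5, -1.3, -7.5], 1], [[-1.6, -1.8, 2], [-3, -2.5, -15], 1], [[-1.6, -1.8, 2], [-3, -2.5, -15], 1], [[-1.6, -1.8, 2], [-3, -2.5, -15], 1], [[-1.6, -1.8, 2], [-3, -2.5, -15], 1], [[-1.6, -1.8, 2], [-3, -2.5, -15], 1], [[-1.6, -1.8, 2], [-3, -2.5, -15], 1], [[-1.6, -1.8, 2], [-3, -2.5, -15], 1], [[-1.6, -1.8, 2], [-3, -2.5, -15], 1], [[-1.6, -1.8, 2], [-3, -2.5, -15], 1]]}}

```text
clock: 27.95
ee_pos: [0.3954, -0.2851, 0.2939]
tcp_rot: [-0.139, 2.753, 0.032]
force: [0.8, 0.2, -0.5]
gripper_width: 0.15
grasp_force: 78.7
```

Run:
```python
from h import *
s=sense(); R=Ro.from_rotvec([-.148,2.75,.028]); R0=Ro.from_rotvec(s["tcp_rot"])
print("err",delta([0.3945,-0.2858,0.2943],R)); print("to grasp pose",delta([.4294,-.2852,.1257],R))
# hook in tool vs before: foot expected
m=cam("wrist"); grab_frame("wrist")
for t in("hook","hook_grip","hook_tip","mug"): print(t,[(np.round(e["centre"],1).tolist(),round(e["confidence"],2)) for e in spot_point("wrist",t)[:2]])
p=np.array(s["ee_pos"]); print("foot px exp",proj("",[p+R0.apply([0.,.0025,.1285]),p+R0.apply([-.021,.0025,.1215])],m))
grab_frame("scene")
f=spot_point("scene","hook_tip"); g=spot_point("scene","hook");mg=spot_point("scene","mug"); print([(np.round(e["centre"],1),e["confidence"]) for e in f+g+mg])
print("scene exp tip/foot",proj("scene",[p+R0.apply([-.021,.0025,.1215]),p+R0.apply([0.,.0025,.1285])]))
```

```text
err ([0.8, -0.6, -0.7], [0.09, -0.13, -0.38])
to grasp pose ([32.0, -4.1, 168.6], [0.09, -0.13, -0.38])
hook [([278.2, 205.5], 0.86), ([365.4, 180.1], 0.22)]
hook_grip [([281.8, 288.3], 0.92), ([277.6, 202.6], 0.31)]
hook_tip []
mug [([277.3, 143.0], 0.95)]
foot px exp [[283.17731014 201.45669435]
 [283.19877661 226.42708785]]
[(array([148.4, 235.3]), 0.62), (array([143.3, 238.6]), 0.75), (array([163. , 302.7]), 0.96)]
scene exp tip/foot [[149.76640348 235.527816  ]
 [145.83879033 237.02731895]]
```

Emit:
{"fn": "jog_arm", "kwargs": {"motion": [[[0, 0, 20], [0, 0, -0.4], 1], [[7, -1, 50], [0, 0, -0.4], 1], [[11, -1.5, 70], [0, 0, -0.4], 1], [[15, -2, 90], [0, 0, -0.4], 1], [[19, -2.5, 110], [0, 0, -0.4], 1], [[24, -3, 130], [0, 0, -0.4], 1], [[27, -3.5, 145], [0, 0, -0.4], 1], [[29.5, -4, 156], [0, 0, -0.4], 1], [[31, -4, 162], [0, 0, -0.4], 1], [[32, -4, 165], [0, 0, -0.4], 1]]}}

```text
clock: 29.4
ee_pos: [0.4282, -0.2852, 0.1288]
tcp_rot: [-0.149, 2.752, 0.031]
force: [-0.3, -0.2, -0.1]
gripper_width: 0.15
grasp_force: 78.7
```

Run:
```python
from h import *
s=sense(); print(s["ee_pos"],s["force"],s["moment"]); print(delta([.4294,-.2852,.1257],Ro.from_rotvec([-.148,2.75,.028])))
m=cam("wrist");grab_frame("wrist");print([(np.round(e["centre"],1).tolist(),round(e["confidence"],2)) for e in spot_point("wrist","mug")[:2]])
grab_frame("scene"); print([(t,np.round(e["centre"],1).tolist(),round(e["confidence"],2)) for t in("mug","hook_grip","hook_tip","hook") for e in spot_point("scene",t)[:1]])
```

```text
[ 0.42819256 -0.28522553  0.12880097] [-0.27629247 -0.1862049  -0.14477859] [0.04068671 0.31920043 0.0051369 ]
([0.1, -0.1, 3.3], [0.11, -0.1, 0.02])
[([279.9, 188.1], 0.94)]
[('mug', [162.7, 301.9], 0.7), ('hook_grip', [139.1, 244.4], 0.54)]
```

Emit:
{"fn": "jog_arm", "kwargs": {"motion": [[[0, 0, 1], [0, 0, 0], 1], [[0, 0, 2], [0, 0, 0], 1], [[0, 0, 2.5], [0, 0, 0], 1], [[0, 0, 2.5], [0, 0, 0], 1], [[0, 0, 2.5], [0, 0, 0], 1], [[0, 0, 2.5], [0, 0, 0], 1], [[0, 0, 2.5], [0, 0, 0], 1], [[0, 0, 2.5], [0, 0, 0], 1], [[0, 0, 2.5], [0, 0, 0], 1], [[0, 0, 2.5], [0, 0, 0], 1]], "grip_force": 25}}

```text
clock: 30.75
ee_pos: [0.429, -0.2852, 0.1267]
tcp_rot: [-0.149, 2.752, 0.03]
force: [-0.2, 0.2, -0.6]
gripper_width: 0.149
grasp_force: 78.7
```

```bash
python3 -c "
from h import *
s=sense(); print(s['ee_pos'],s['force'],s['moment'])"
```

```text
[ 0.42898079 -0.28523187  0.12670344] [-0.19887057  0.22447845 -0.60108735] [-0.0455293   0.25633178  0.00883853]
```

Emit:
{"fn": "jog_arm", "kwargs": {"motion": [[[0, 0, 0], [0, 0, 0], 0.4], [[0, 0, 0], [0, 0, 0], 0.2], [[0, 0, 0], [0, 0, 0], 0], [[0, 0, 0], [0, 0, 0], -0.2], [[0, 0, 0], [0, 0, 0], -0.4], [[0, 0, 0], [0, 0, 0], -0.6], [[0, 0, 0], [0, 0, 0], -0.6], [[0, 0, -15], [0, 0, 0], -0.6], [[0, 0, -40], [0, 0, 0], -0.6], [[0, 0, -80], [0, 0, 0], -0.6]]}}

```text
clock: 31.75
ee_pos: [0.3979, -0.2868, 0.1986]
tcp_rot: [-0.149, 2.755, 0.037]
force: [0.4, 0.1, 0.2]
gripper_width: 0.802
grasp_force: 0.0
```

Emit:
{"fn": "jog_arm", "kwargs": {"motion": [[[0, 0, -30], [0, 0, 0], -0.6], [[0, 0, -60], [0, 0, 0], -0.6], [[0, 0, -100], [0, 0, 0], -0.6], [[0, 0, -120], [0, 0, 0], -0.6], [[0, 0, -120], [0, 0, 0], -0.6], [[0, 0, -120], [0, 0, 0], -0.6], [[0, 0, -120], [0, 0, 0], -0.6], [[0, 0, -120], [0, 0, 0], -0.6], [[0, 0, -120], [0, 0, 0], -0.6], [[0, 0, -120], [0, 0, 0], -0.6]]}}

```text
clock: 32.75
ee_pos: [0.3542, -0.2931, 0.3111]
tcp_rot: [-0.149, 2.753, 0.032]
force: [-0.2, 0.3, 0.2]
gripper_width: 0.803
grasp_force: 0.0
```

Run:
```python
from h import *
s=sense(); print(s["ee_pos"],s["force"])
for c in("scene","top","wrist"):
    grab_frame(c)
    for t in("hook_grip","hook_tip","hook","mug","basket_hinge","bangle","pot"): print(c,t,[(np.round(e["centre"],1).tolist(),round(e["confidence"],2)) for e in spot_point(c,t)[:3]])
for d in regions_of("scene","bangle")[:2]+regions_of("scene","basket")[:3]: print(np.round(d["box"],1))
print("exp hinge",proj("scene",[.5287,.2803,.037]),proj("scene",[.5287,.2803,.01]),proj("top",[.5287,.2803,.037]))
```

```text
[ 0.35416873 -0.29308205  0.31112059] [-0.23458935  0.31589244  0.15099503]
scene hook_grip [([135.8, 247.7], 0.64), ([111.7, 360.9], 0.53)]
scene hook_tip []
scene hook [([282.3, 329.8], 0.52)]
scene mug [([161.1, 303.0], 0.9)]
scene basket_hinge [([349.6, 194.3], 0.85), ([200.5, 217.9], 0.74), ([227.2, 357.2], 0.6)]
scene bangle [([352.0, 198.8], 0.41)]
scene pot [([285.3, 254.0], 0.77), ([270.9, 177.4], 0.58)]
top hook_grip [([378.5, 236.5], 0.58), ([280.1, 202.0], 0.53)]
top hook_tip [([365.3, 216.1], 0.66), ([231.2, 234.8], 0.26)]
top hook [([363.8, 221.7], 0.53)]
top mug [([365.4, 220.8], 0.62)]
top basket_hinge [([362.8, 154.1], 0.97), ([304.4, 270.3], 0.78), ([183.8, 206.2], 0.76)]
top bangle [([186.9, 210.4], 0.46), ([367.7, 220.3], 0.36)]
top pot [([279.7, 201.7], 0.84), ([209.0, 293.5], 0.68)]
wrist hook_grip [([279.6, 188.1], 0.9)]
wrist hook_tip [([281.5, 162.8], 0.23)]
wrist hook [([275.2, 173.7], 0.56)]
wrist mug [([281.4, 164.9], 0.79)]
wrist basket_hinge [([267.6, 272.9], 0.97), ([447.7, 92.6], 0.6)]
wrist bangle [([359.4, 196.8], 0.66)]
wrist pot []
[111.7 359.9  66.4  74.9]
[231.8 359.7  52.3  55. ]
[353.9 193.9  30.1  32.2]
[199.8 223.6  37.4  35.3]
exp hinge [[352.1489914  190.64047559]] [[350.96311131 198.34016157]] [[185.63927177 209.16090787]]
```

Run:
```python
from h import *
a=cv2.imread("pics/scene0.png"); b=cv2.cvtColor(grab_frame("scene"),cv2.COLOR_RGB2BGR)
for n,(x0,y0,x1,y1) in dict(mug=(143,285,190,318),pot=(252,232,318,275),tray=(305,195,335,230),tweez=(270,190,322,225)).items():
    r=cv2.matchTemplate(b[y0-10:y1+10,x0-10:x1+10],a[y0:y1,x0:x1],cv2.TM_CCOEFF_NORMED); _,v,_,l=cv2.minMaxLoc(r); print(n,round(v,3),l[0]-10,l[1]-10)
```

```text
mug 0.977 0 0
pot 0.366 0 0
tray 0.992 0 0
tweez 0.999 0 0
```

```bash
python3 -c "
from workcell import *
print(sign_off())"
```

```text
the job is handed in; nothing more can be done
None
```

The basket is upright on the blue tray with the bangle still in it, the hook is back in its mug prong down, the pot and mug were still in place at my last check, and I handed the job in at about 33 s.

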